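# Feel for the catch notch and spring the fuse shield

## Robot

A 6-joint arm with a two-finger parallel gripper is mounted at the origin on the work surface. World frame = base frame: x ahead of the robot, y to its left, z up, the work surface at z = 0. Lengths are in mm, angles in rad, forces in N, time in s.
With the tool pointing down it reaches from about 300 to 875 mm from the base axis. Payload 6.4 kg.
Tool frame: the origin (TCP) lies midway between the tips of the shut fingers; the grasp point (between the pads) lies 19 mm behind it (env.tcp_to_grasp is the distance from the TCP to the grasp point, in mm); y points along the fingers, z is the direction in which the jaws open and shut, and the axes are right-handed (so a half turn about y gives the same grasp; the last joint's range is limited). The gripper opens to 88 mm and grips with 3 to 60 N. Pads are 18 mm wide; open, the fingers measure 123 mm over their backs; the gripper's body (75 mm by 187 mm) begins 45 mm behind the grasp point.
Start: joints at [-1.352, 0.181, 1.607, -0, 1.354, -0.206], TCP at [236.997, -523.902, 238.714] pointing down, gripper open.
Joint ranges: [-2.99, 2.99], [-0.89, 2.07], [0.3, 2.58], [-1.14, 4.28], [0, 2.63], [-3.12, 3.12]. Speed limits (rad/s): [2.57, 2.57, 3.01, 3.14, 3.14, 3.14].

## Interface

Orientations are given as a 3x3 rotation matrix whose columns are the frame's x, y, z axes.
In Python, from rig import env gives the robot as it stands.
- The arm moves only by the tool servo_tool, never from a script. Its arguments are lists of equal length, an entry for each row: "linear": the shift along the tool's x, y, z in mm, a list of three; "yaw": the turn about the tool's y in units of 5 degrees (1.0 is 5 degrees). In form: {"linear": [[tx, ty, tz], ...], "yaw": [yaw, ...]}. A call has 1 to 5 rows; each row is the pose to reach, as a shift and turn from the pose measured when the call began, along the tool's axes at that moment; what a row does not reach only later rows make up. A row lasts 1/12 s, in which the tool goes at most 41.7 mm and 7.16 degrees, less where a joint would pass 70% of its speed; a pose out of reach is approached as far as the arm can. A call with a gripper value outside its range is refused whole. "jaw" is the finger opening in mm, from 0 to 88.1, set as the call begins (left out, the last holds). The fingers move at their own pace and stop on an object; "newtons" is the grip in N (left out, the last holds). Time passes only in rows, so rows that repeat a pose let the fingers close. It gives the time, the measured TCP pose, the force and the opening at its end, in the units of the state.
- env.get_state(): the state, without advancing time (a new reading comes with each control period).
- env.camera(name): name is "scene" or "top" or "wrist"; returns the picture (420x560x3 uint8, red, green, blue); there is no depth.
- env.calibration(name): a dict with "fx", "fy", "cx", "cy" (pixels), "dist_coeffs" ([k1, k2, p1, p2, k3] as OpenCV has them; the pictures are not rectified), "R" (3x3) and "t" (3): a world point X has camera coordinates R X + t; the wrist camera has in their place "mount" (4x4, takes a point from camera to tool coordinates, whose origin is the TCP and whose axes are the tool frame's). Camera axes: x right, y down, z forward; pixel columns grow to the right and rows downward; lengths in mm; the calibration is good to about 2 mm. A picture is of the moment at which its call begins: read the wrist's pose just before it. calibration takes no time and is no camera call.
- env.close_job(): hands the job in, once; it reports no verdict.
The state is a dict: "time_s": time; "qpos": joint angles; "qvel": joint speeds; "effort": joint torques, N m; "tcp_pos": TCP position; "tool_rot": TCP orientation; "contact_force": force on the tool from outside, world axes, zero at the start; "ft_torque": the same for the moment, N m; "opening": finger opening in mm.
Only numpy, scipy, OpenCV 4.12 (cv2) and the standard library are available. Lean on these libraries where they do the work, as an engineer would, in place of code of your own. Each camera call takes 0.05 s, during which the arm holds its last target.

## Task

Open the clear shield over the three fuses of the switch unit. Its catch sits in a notch hidden somewhere in the black-trimmed front edge: starting at the end of the edge beside the grey switch handle, run a shut fingertip lightly along the top of the trim until you reach the notch, then press the catch tongue inside it down until the shield springs up by itself, and move clear. Only touch and press: do not pull or push on the shield, leave the switch handle as it is, and lift or shift none of the loose things.

Things in the scene. Friction and masses are not known exactly. Their poses are not given: they have to be found in the camera images.
- unit: Fused switch unit: cream steel tray fixed to the bench, 280 (x) x 480 (y) x 137 mm high, front (-x) to the robot. Origin: centre of its underside; y to its left. Bays 100 mm wide fill both ends; the left carries the grey switch handle. Between them the black-trimmed front edge, behind it a 38 mm gap at least 24 mm deep, then the shield over three green fuses. In front of the edge: nothing.
- edge_start (a point): Left end (+y of the unit, switch-handle side) of the black-trimmed front edge, on the middle of the trim's top, at the wall of the left bay (9 mm higher); 128 mm above the bench. Axes as the unit's: the edge runs along -y. Set the fingertip down within 40 mm of here. The one notch: 44 mm wide along the edge, open to front and back, its middle 95 to 185 mm from here, not given.
- edge_end (a point): Right end of the same straight edge, middle of the trim's top, 280 mm from edge_start. The trim is a black rubber strip, 14 mm wide across the edge, cut away at the notch with rounded ends (radius 6 mm). It gives under a fingertip: begins to sink at about 1.6 N and bottoms 3.5 mm down at about 6 N; off it, the tip meets nothing until the tongue.
- catch (a joint): Tongue in the notch: yellow zinc pad, 30 mm along the edge x 18 mm across, centred in the notch on the edge's line, its top 11 mm below the trim's top. Value: how far it is pressed straight down, m, 0 to 0.008. Springs back; begins to move at about 2 N, about 6 N at the bottom. Frees the shield once pressed about 5 mm.
- shield (a joint): Clear shield with aluminium front strip, 268 mm wide, 193 mm deep, hinged along its back, lying level 30 mm below the trim's top. Value: opening angle, rad, 0 shut, 1.2 at its stop. Once freed, its spring lifts it within about 2 s to more than 1 and keeps it there.
- shield_front (a point): Middle of the shield's front strip, on its top face; 45 mm behind the trim's middle line when shut.
- switch_tip (a point): Free end of the grey switch handle (arm 22 mm wide, 26 mm high, 120 mm from its pivot to this point) on the left bay; it turns stiffly in an upright plane. Leave it alone.
- spare_fuse: Loose green and silver spare fuse standing upright on the right bay, 21 mm diameter, 60 mm high, origin at its foot. Leave it.
- screw_dish: Round steel dish with brass screws on the right bay, 84 mm diameter, 16 mm high, origin under it. Leave it.
- screwdriver: Screwdriver with red handle lying on the bench in front of the unit, 200 mm long, about 30 mm high, along its own x. Leave it.
- meter: Yellow multimeter lying on the bench left of the unit, 180 x 85 x 34 mm, origin under its centre. Leave it.
- tape: Roll of black tape lying flat on the bench, 100 mm across, 19 mm high, origin under its centre. Leave it.
- fuse_carton: Small cardboard carton on the bench right of the unit, 110 x 85 x 60 mm, origin under its centre. Leave it.
- lug_jar: Clear jar with a red lid on the bench right of the unit, 64 mm diameter, 85 mm high, origin under it. Leave it.

How it is judged (in metres and radians):
On the way, in this order (a step that is already met when the one before it is completed fails the run):
1. a fingertip rests on the trim near the end beside the switch handle (within 50 mm of it) (contact force between the fingers and unit above 0.3 N and x of the grasp point in the frame of edge_start between -0.03 and 0.03 m and z of the grasp point in the frame of edge_start above 0 m and y of the grasp point in the frame of edge_start between -0.05 and 0 m and value of joint catch below 0.002 m), for 0.1 s.
2. the fingertip is still on the trim farther along, 55 to 85 mm from that end (contact force between the fingers and unit above 0.3 N and x of the grasp point in the frame of edge_start between -0.03 and 0.03 m and z of the grasp point in the frame of edge_start above 0 m and y of the grasp point in the frame of edge_start between -0.085 and -0.055 m), for 0.04 s.
3. the catch tongue in the notch is pressed down by a fingertip (3 mm or more) (contact force between the fingers and unit above 0.3 N and value of joint catch above 0.003 m).
At the end, for the whole second after the job is handed in: The shield stands open by more than 0.8 rad, the catch tongue is back up (pressed less than 1.5 mm), the switch handle's end is within 10 mm of where it was and every loose thing within 20 mm (value of joint shield above 0.8 rad and value of joint catch below 0.0015 m and distance of switch_tip from where it was at the start of the episode below 0.01 m and distance of each of spare_fuse, screw_dish, screwdriver, meter, tape, fuse_carton, lug_jar from where it was at the start of the episode below 0.02 m); the robot touches nothing.
It fails at once if a loose thing is lifted or shifted by more than 20 mm (not (distance of each of spare_fuse, screw_dish, screwdriver, meter, tape, fuse_carton, lug_jar from where it was at the start of the episode below 0.02 m)).
It fails at once if the switch handle is moved (its end by more than 10 mm) (distance of switch_tip from where it was at the start of the episode above 0.01 m).
It fails at once if the unit is pushed harder than 30 N (no light touch) (contact force between the fingers and unit above 30 N).
It fails at once if the fingers pull or push on the shield with more than 8 N (contact force between the fingers and shield above 8 N).
It also fails if it takes over 54 s, if anything falls off the work surface, if the arm or the gripper's body presses on something with over 40 N, if the wrist force passes 120 N, or if a joint passes its speed limit or range.

## Working session

There is one attempt and no reset: what is moved stays moved. The work goes in short steps, Python scripts to look and compute and a tool call to move; the robot and the scene stay as the last step left them, time stands still between calls to the robot, and variables do not carry over. Pictures are saved under pics/ and viewed, and the job is handed in when it is done.

Besides the shell and the picture viewer there is one more tool, called after ">>>" as a command line: name --pt "numbers of a row" for each row, then --argument value for the rest. servo_tool: Moves the arm, as the interface text tells. Its arguments: {"type":"object","properties":{"linear":{"type":"array"},"yaw":{"type":"array"},"jaw":{"type":"number"},"newtons":{"type":"number"}},"required":["linear","yaw"]}

```bash
mkdir -p pics
python3 - <<'E'
from rig import env
import cv2,json
s=env.get_state();print(s)
for n in("scene","top","wrist"):
    cv2.imwrite(f"pics/{n}0.png",env.camera(n)[:,:,::-1]); print(n,env.calibration(n))
E
```

```text
{'time_s': 0.0, 'qpos': array([-1.35229485e+00,  1.81527870e-01,  1.60799579e+00, -8.94230539e-06,
        1.35378068e+00, -2.06278651e-01]), 'qvel': array([-7.74897889e-04, -6.48166269e-05, -3.42577087e-04,  1.17289509e-03,
       -1.81039739e-03,  1.56084345e-03]), 'effort': array([-1.48975822e-03, -4.33867264e+01, -3.41852009e+01,  7.01225968e-02,
        3.86329286e-02, -1.33722801e-04]), 'tcp_pos': array([ 236.87705226, -523.36218338,  237.82344325]), 'tool_rot': array([[-9.11128638e-01, -3.79559869e-04,  4.12121901e-01],
       [-4.12121933e-01,  1.66908573e-03, -9.11127173e-01],
       [-3.42039472e-04, -9.99998535e-01, -1.67717675e-03]]), 'contact_force': array([ 0.33565538,  0.13314795, -0.52879323]), 'ft_torque': array([-0.00495168,  0.03457749, -0.00317176]), 'opening': 88.68927537036639}
scene {'fx': 404.48591219994046, 'fy': 404.48591219994046, 'cx': 274.6365769706812, 'cy': 204.84783978149164, 'dist_coeffs': array([0.03832811, 0.        , 0.        , 0.        , 0.        ]), 'R': array([[ 0.74782359,  0.66382796,  0.00960845],
       [ 0.49041026, -0.54259182, -0.68197
[... 363 characters left out ...]
      [-0.98481357, -0.01907543, -0.17256408],
       [ 0.1725666 ,  0.00152614, -0.98499667]]), 't': array([  15.93555589,  542.88815686, 1558.40443735])}
wrist {'fx': 293.69460707576536, 'fy': 293.69460707576536, 'cx': 283.8549778138495, 'cy': 204.50026678027012, 'dist_coeffs': array([0.00367729, 0.        , 0.        , 0.        , 0.        ]), 'mount': array([[ 1.43360606e-03,  9.64746403e-01,  2.63177360e-01,
        -6.75486302e+01],
       [ 1.37961601e-04, -2.63177819e-01,  9.64747333e-01,
        -1.45720248e+02],
       [ 9.99998963e-01, -1.34675925e-03, -5.10391274e-04,
        -1.52266165e-01],
       [ 0.00000000e+00,  0.00000000e+00,  0.00000000e+00,
         1.00000000e+00]])}
```

View pics/scene0.png

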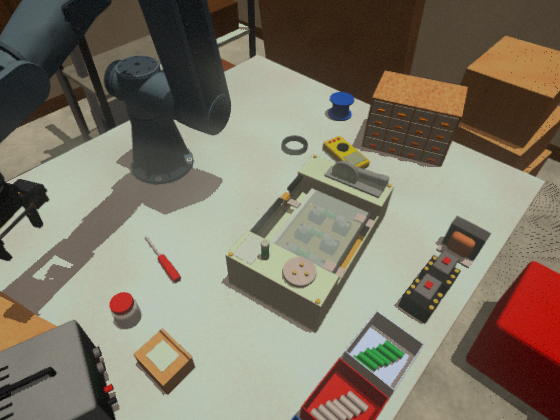

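View pics/top0.png

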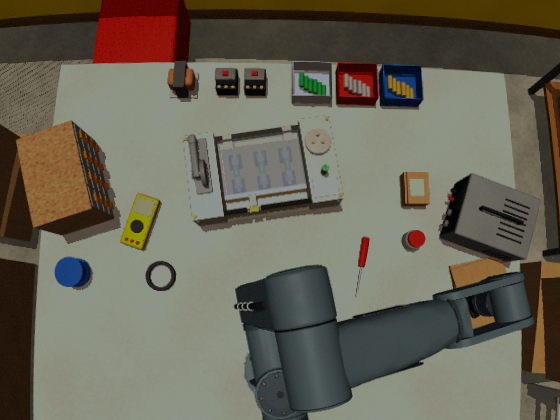

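View pics/wrist0.png

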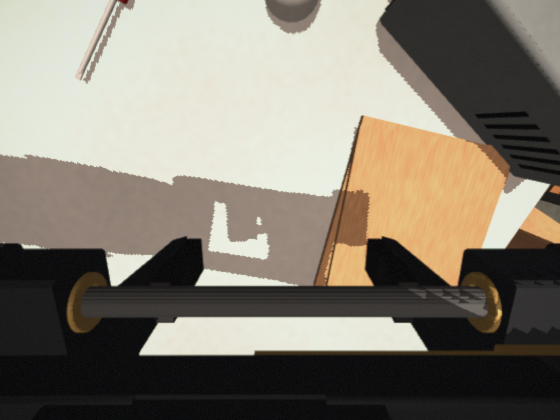

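The overview shows the unit around top px (185-340, 120-220), with the handle at left (200,165). I'll zoom in on it.

Run:
```python
import cv2
a=cv2.imread("pics/top0.png")[110:230,175:350]
cv2.imwrite("pics/topz.png",cv2.resize(a,None,fx=4.5,fy=4.5,interpolation=cv2.INTER_CUBIC))
a=cv2.imread("pics/scene0.png")[145:335,220:400]
cv2.imwrite("pics/scz.png",cv2.resize(a,None,fx=3.1,fy=3.1,interpolation=cv2.INTER_CUBIC))
```

```text
(no output)
```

View pics/topz.png

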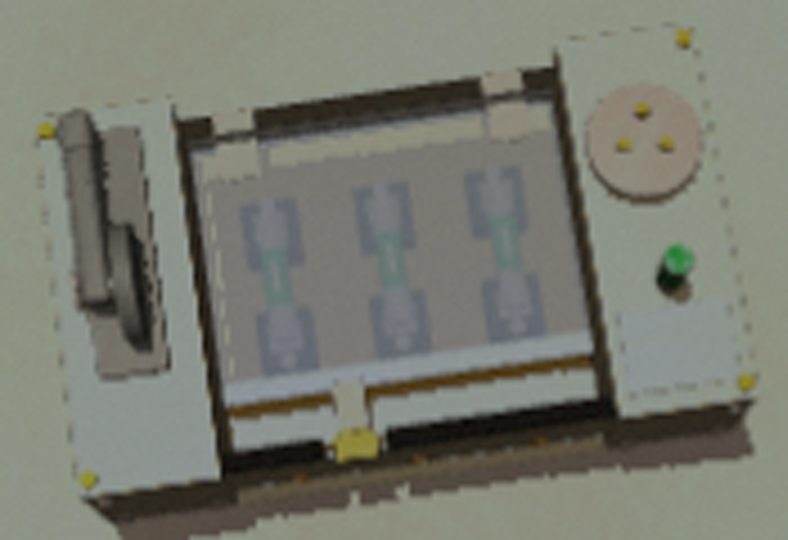

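View pics/scz.png

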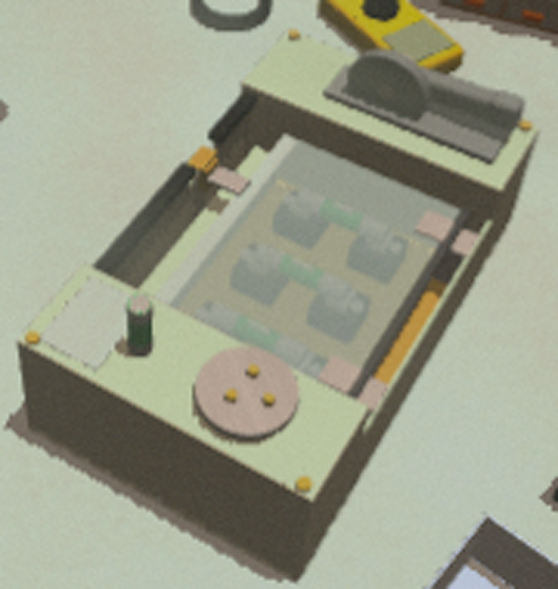

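```bash
cat > h.py <<'E'
import numpy as np,cv2
from rig import env
def proj(n,P):
    c=env.calibration(n);K=np.array([[c['fx'],0,c['cx']],[0,c['fy'],c['cy']],[0,0,1]])
    return cv2.projectPoints(np.asarray(P,float).reshape(-1,3),cv2.Rodrigues(c['R'])[0],c['t'],K,c['dist_coeffs'])[0].reshape(-1,2)
def ray(n,px,z):
    c=env.calibration(n);K=np.array([[c['fx'],0,c['cx']],[0,c['fy'],c['cy']],[0,0,1]])
    u=cv2.undistortPoints(np.array(px,float).reshape(-1,1,2),K,c['dist_coeffs']).reshape(-1,2)
    o=-c['R'].T@c['t'];out=[]
    for a in u:
        d=c['R'].T@np.array([a[0],a[1],1]);out.append(o+d*(z-o[2])/d[2])
    return np.array(out)
E
python3 - <<'E'
from h import *
from scipy.optimize import least_squares
T=np.array([(82,497),(757,402),(700,22),(38,108)],float);T=np.array([175,110])+(T+.5)/4.5-.5
S=np.array([(20,345),(312,500),(537,133)],float);S=np.array([220,145])+(S+.5)/3.1-.5
mT=np.array([(-140,240,137),(-140,-240,137),(140,-240,137),(140,240,137)],float)
mS=np.array([(-140,-240,137),(140,-240,137),(140,240,137)],float)
def W(p,m):
    c,s=np.cos(p[2]),np.sin(p[2]);return m@np.array([[c,-s,0],[s,c,0],[0,0,1]]).T+[p[0],p[1],0]
def r(p,w=3):
    a=(proj("top",W(p,mT))-T).ravel();b=(proj("scene",W(p,mS))-S).ravel()
    return np.r_[a if w&1 else [],b if w&2 else []]
for w in(1,2,3):
    q=least_squares(r,[600,0,0.1],args=(w,),loss='soft_l1');print(w,q.x,np.round(r(q.x,w),1))
p=q.x
print("catch/trim pts at heights")
def t(px):return np.array([175,110])+(np.array(px,float)+.5)/4.5-.5
def s(px):return np.array([220,145])+(np.array(px,float)+.5)/3.1-.5
def inv(X):
    c,s_=np.cos(p[2]),np.sin(p[2]);return (X[:,:2]-p[:2])@np.array([[c,-s_],[s_,c]])
print("tongue top",inv(ray("top",t([(356,445)]),117)), "scene",inv(ray("scene",s([(204,160)]),117)))
print("trim top cam: left end mid, notch left, notch right, right end",inv(ray("top",t([(222,458),(328,450),(387,440),(612,411)]),128)))
print("scene trim",inv(ray("scene",s([(250,94),(212,138),(190,170),(102,266)]),128)))
print("bay walls",inv(ray("top",t([(220,478),(618,415)]),137)))
E
```

```text
1 [6.49298261e+02 6.35428216e+01 1.55636773e-01] [-0.6 -1.   0.9 -0.3 -0.5  0.6  0.3  0.7]
2 [6.50405321e+02 6.45621183e+01 1.73203944e-01] [-1.6 -0.7  0.5  1.2  0.5 -1.6]
3 [6.50389183e+02 6.42761830e+01 1.64573156e-01] [-0.3 -0.7  1.  -1.4 -1.3 -0.3 -0.2  1.1 -2.1 -1.3 -0.6  1.2  0.9 -1. ]
catch/trim pts at heights
tongue top [[-130.15694777   45.75521108]] scene [[-124.66004237   44.35265726]]
trim top cam: left end mid, notch left, notch right, right end [[-127.59768338  139.65493554]
 [-132.69881122   65.45049711]
 [-131.6475208    23.65157151]
 [-134.0680534  -135.36116829]]
scene trim [[-128.41376774  140.37750028]
 [-128.35944586   65.04966848]
 [-123.77833731   16.32806735]
 [-127.81076791 -127.14649419]]
bay walls [[-142.88782188  142.1373793 ]
 [-138.98541552 -138.10919469]]
```

```bash
cat >> h.py <<'E'
P=[650.0,64.0,0.163]
def U(x,y,z):
    c,s=np.cos(P[2]),np.sin(P[2]);return np.array([P[0]+c*x-s*y,P[1]+s*x+c*y,z])
def toU(X):
    c,s=np.cos(P[2]),np.sin(P[2]);d=np.array(X)[...,:2]-P[:2];return d@np.array([[c,-s],[s,c]])
def go(target,yaw=None):
    s=env.get_state();R=s['tool_rot'];d=R.T@(np.array(target)-s['tcp_pos'])
    a=np.arctan2(R[1,2],R[0,2]);want=P[2]-np.pi/2
    print("t",s['time_s'],"tcp",s['tcp_pos'].round(1),"u",toU(s['tcp_pos']).round(1),"F",s['contact_force'].round(2),"op",s['opening'])
    print("shift",d.round(1),"yaw units",(-(want-a)/np.radians(5)).round(2))
def wproj(P3,tool=True):
    c=env.calibration("wrist");M=np.linalg.inv(c['mount'])
    K=np.array([[c['fx'],0,c['cx']],[0,c['fy'],c['cy']],[0,0,1]])
    return cv2.projectPoints(np.asarray(P3,float).reshape(-1,3),cv2.Rodrigues(M[:3,:3])[0],M[:3,3],K,c['dist_coeffs'])[0].reshape(-1,2)
E
python3 - <<'E'
from h import *
print(wproj([(0,0,44),(0,0,-44),(0,0,61.5),(9,0,44),(-9,0,44),(0,-19,44),(0,0,0)]).round())
go(U(-133,80,270))
E
```

```text
[[366. 254.]
 [203. 254.]
 [399. 254.]
 [365. 269.]
 [367. 239.]
 [377. 271.]
 [284. 254.]]
t 0.15 tcp [ 236.9 -523.5  238. ] u [-502.9 -512.7] F [-0.37 -0.25  0.25] op 88.3262798028447
shift [-510.8  -31.2 -476.7] yaw units 3.0
```

>>> servo_tool --pt "-28 -6 -26" --pt "-56 -12 -52" --pt "-84 -18 -78" --pt "-112 -24 -104" --pt "-140 -30 -130" --yaw '[1, 2, 3, 3, 3]' --jaw 0 --newtons 20

```text
time_s: 0.57
tcp_pos: [311.0, -345.6, 268.1]
tool_rot: [[-0.987, -0.0, 0.161], [-0.161, 0.002, -0.987], [0.0, -1.0, -0.002]]
contact_force: [0.5, -0.1, 1.0]
opening: 56.9
```

Run:
```python
from h import *
go(U(-133,80,270))
```

```text
t 0.5667 tcp [ 311.  -345.6  268.1] u [-400.9 -349.1] F [ 0.5  -0.11  1.02] op 56.91014122423424
shift [-267.5   -1.1 -429.4] yaw units -0.01
```

>>> servo_tool --pt "-19 0 -30" --pt "-38 0 -60" --pt "-57 0 -91" --pt "-76 0 -122" --pt "-95 0 -152" --yaw '[0, 0, 0, 0, 0]'

```text
time_s: 0.98
tcp_pos: [380.4, -178.4, 268.3]
tool_rot: [[-0.987, -0.0, 0.161], [-0.161, 0.002, -0.987], [-0.0, -1.0, -0.002]]
contact_force: [0.2, -0.5, 0.2]
opening: 23.8
```

>>> servo_tool --pt "-19 0 -30" --pt "-38 0 -60" --pt "-57 0 -91" --pt "-76 0 -122" --pt "-95 0 -152" --yaw '[0, 0, 0, 0, 0]'

```text
time_s: 1.4
tcp_pos: [449.9, -11.1, 268.7]
tool_rot: [[-0.987, -0.0, 0.161], [-0.161, 0.002, -0.987], [-0.0, -1.0, -0.002]]
contact_force: [0.3, -0.6, 0.3]
opening: 0.7
```

Run:
```python
from h import *
go(U(-133,80,270))
```

```text
t 1.4 tcp [449.9 -11.1 268.7] u [-209.6  -41.6] F [ 0.26 -0.65  0.33] op 0.6543184198115841
shift [ -76.5   -1.1 -121.7] yaw units -0.01
```

>>> servo_tool --pt "0 0 -30" --pt "0 0 -60" --pt "0 0 -85" --pt "0 0 -85" --yaw '[0, 0, 0, 0]'

```text
time_s: 1.73
tcp_pos: [435.0, 76.4, 268.5]
tool_rot: [[-0.986, -0.001, 0.165], [-0.165, 0.003, -0.986], [0.0, -1.0, -0.004]]
contact_force: [-0.0, -0.8, -0.8]
opening: 0.6
```

Run:
```python
from h import *
go(U(-133,80,270))
np.save('w1.npy',np.r_[env.get_state()['tcp_pos'],env.get_state()['tool_rot'].ravel()])
cv2.imwrite("pics/w1.png",env.camera("wrist")[:,:,::-1])
```

```text
t 1.7333 tcp [435.   76.4 268.5] u [-210.1   47.1] F [-0.02 -0.79 -0.83] op 0.5759435156062362
shift [-77.2  -1.4 -32.6] yaw units 0.04
```

View pics/w1.png

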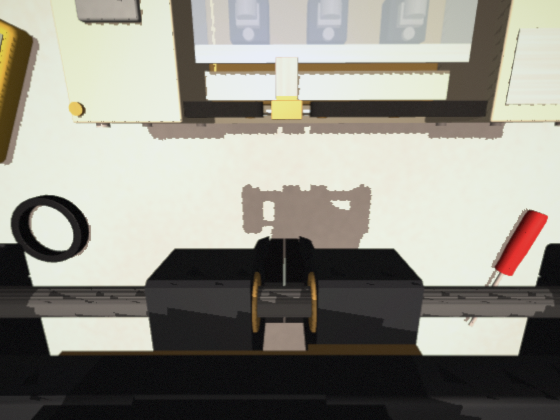

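The picture shows the yellow tongue at about (287,108), the trim line at y≈110, the bay walls at x≈183 and x≈493, and the shut tips at x≈255–315. I'll zoom in to measure.

Run:
```python
import cv2
a=cv2.imread("pics/w1.png")
z=lambda b:cv2.resize(b,None,fx=5,fy=5,interpolation=cv2.INTER_CUBIC)
b=z(a[60:140,170:330]); c=z(a[225:300,230:340]);
import numpy as np
c=cv2.convertScaleAbs(c,alpha=3,beta=20)
cv2.imwrite("pics/z1.png",b);cv2.imwrite("pics/z2.png",c)
cv2.imwrite("pics/z3.png",z(a[60:140,380:520]))
```

```text
(no output)
```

View pics/z1.png

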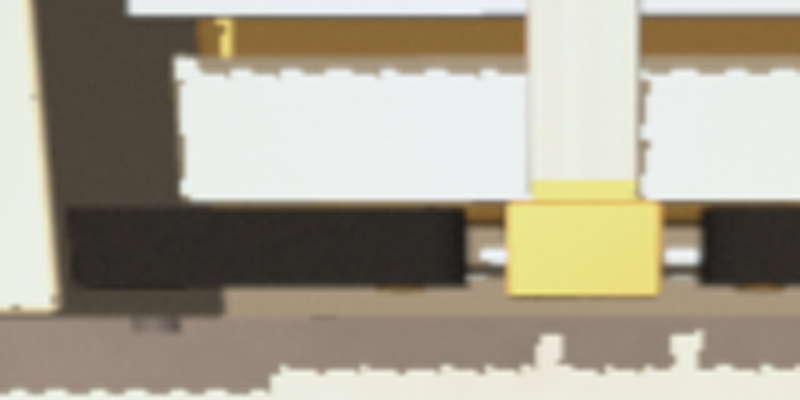

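View pics/z2.png

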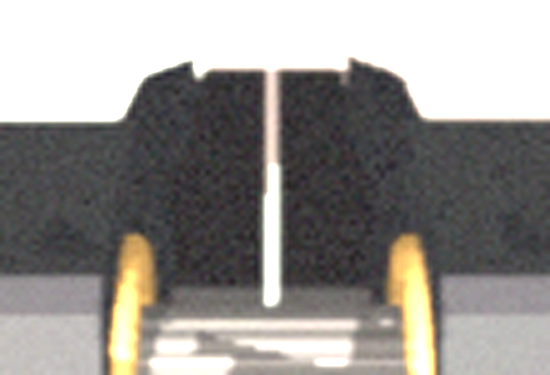

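View pics/z3.png

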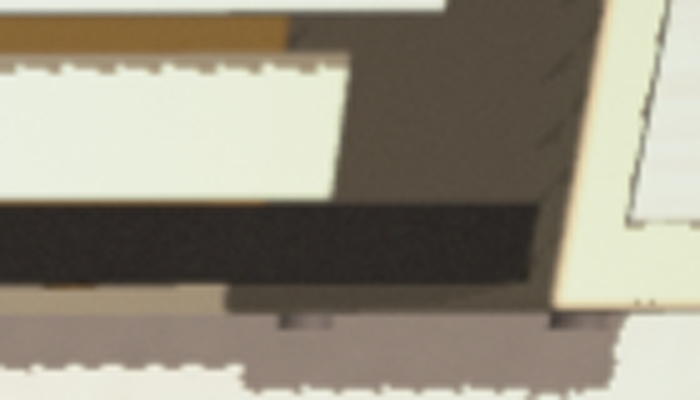

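Run:
```python
from h import *
v=np.load('w1.npy');tcp=v[:3];R=v[3:].reshape(3,3)
c=env.calibration("wrist");M=c['mount'];K=np.array([[c['fx'],0,c['cx']],[0,c['fy'],c['cy']],[0,0,1]])
def wray(px,z):
    u=cv2.undistortPoints(np.array(px,float).reshape(-1,1,2),K,c['dist_coeffs']).reshape(-1,2)
    o=tcp+R@M[:3,3];d=(R@M[:3,:3]@np.c_[u,np.ones(len(u))].T).T
    return o+d*((z-o[2])/d[:,2])[:,None]
X=wray([(183.6,109.6),(263,109.2),(310.6,108.6),(486.6,109)],128);T=wray([(286.6,109.6)],117)
print(X.round(1),T.round(1));d=X[3]-X[0];print(np.linalg.norm(d),np.arctan2(d[0],-d[1]))
print(toU(X).round(1),toU(T).round(1)); print(np.linalg.norm(X-X[0],axis=1))
```

```text
[[499.2 182.3 128. ]
 [511.7 109.6 128. ]
 [519.4  66.1 128. ]
 [545.5 -94.3 128. ]] [[515.4  87.9 117. ]]
280.39259735539144 0.16594144806839722
[[-129.6  141.2]
 [-129.1   67.4]
 [-128.5   23.3]
 [-128.8 -139.2]] [[-128.9   45.5]]
[  0.          73.7649781  117.90755911 280.39259736]
```

>>> servo_tool --pt "-27 0 -22" --pt "-54 0 -44" --pt "-81 0 -66" --pt "-81 30 -66" --pt "-81 60 -66" --yaw '[0, 0, 0, 0, 0]'

```text
time_s: 2.2
tcp_pos: [507.4, 153.2, 209.5]
tool_rot: [[-0.986, 0.004, 0.166], [-0.166, 0.002, -0.986], [-0.005, -1.0, -0.001]]
contact_force: [0.2, 0.7, -0.5]
opening: 0.4
```

>>> servo_tool --pt "0 25 0" --pt "0 45 0" --pt "0 50 0" --pt "0 50 0" --yaw '[0, 0, 0, 0]'

```text
time_s: 2.53
tcp_pos: [506.7, 152.1, 157.7]
tool_rot: [[-0.986, 0.0, 0.165], [-0.165, 0.001, -0.986], [-0.001, -1.0, -0.001]]
contact_force: [0.1, -0.2, 0.1]
opening: 0.2
```

```bash
cat >> h.py <<'E'
S0=np.array([499.2,182.3,128.]);E_=np.array([.1652,-.9863,0]);N_=np.array([.9863,.1652,0])
def st():
    s=env.get_state();d=s['tcp_pos']-S0;R=s['tool_rot']
    print("t %.2f along %.1f across %.1f up %.1f"%(s['time_s'],d@E_,d@N_,d[2]),"F",s['contact_force'].round(2),"yawerr deg",np.degrees(np.arctan2(R[:,2]@N_,R[:,2]@E_)).round(2),"tooly",R[:,1].round(3))
E
python3 - <<'E'
from h import *
st()
cv2.imwrite("pics/w2.png",env.camera("wrist")[:,:,::-1])
E
```

```text
t 2.53 along 31.0 across 2.4 up 29.7 F [ 0.13 -0.19  0.06] yawerr deg -0.02 tooly [ 0.     0.001 -1.   ]
```

View pics/w2.png

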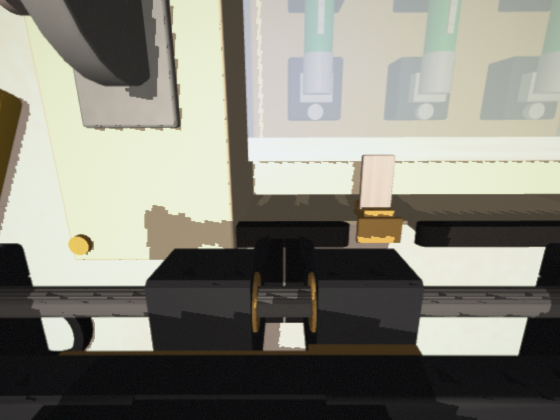

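The tips are just above the trim, which spans rows 222–246 with its notch at columns 350–415. I'll check the line again before setting down.

```bash
cat >> h.py <<'E'
def wray(px,z,tcp,R):
    c=env.calibration("wrist");M=c['mount'];K=np.array([[c['fx'],0,c['cx']],[0,c['fy'],c['cy']],[0,0,1]])
    u=cv2.undistortPoints(np.array(px,float).reshape(-1,1,2),K,c['dist_coeffs']).reshape(-1,2)
    o=tcp+R@M[:3,3];d=(R@M[:3,:3]@np.c_[u,np.ones(len(u))].T).T
    return o+d*((z-o[2])/d[:,2])[:,None]
E
python3 - <<'E'
from h import *
s=env.get_state();st()
for px,z in(((237,234),128),((349,233.5),128),((416,234),128),((480,222.5),128),((480,246),128),((379,230),117)):
    X=wray([px],z,s['tcp_pos'],s['tool_rot'])[0]-S0;print(px,(X@E_).round(1),(X@N_).round(1))
E
```

```text
t 2.58 along 30.9 across 3.5 up 31.4 F [ 0.12 -0.6  -0.15] yawerr deg -0.01 tooly [ 0.003  0.002 -1.   ]
(237, 234) 0.5 3.1
(349, 233.5) 72.5 3.4
(416, 234) 115.4 3.0
(480, 222.5) 155.0 10.8
(480, 246) 157.8 -5.3
(379, 230) 95.3 1.8
```

>>> servo_tool --pt "1 12 0" --pt "2 20 0" --pt "2 23 0" --pt "2 23 0" --yaw '[0, 0, 0, 0]'

```text
time_s: 2.92
tcp_pos: [505.3, 152.0, 135.7]
tool_rot: [[-0.986, 0.002, 0.165], [-0.165, 0.002, -0.986], [-0.002, -1.0, -0.001]]
contact_force: [0.9, 0.4, -0.1]
opening: 0.8
```

```bash
python3 -c "
from h import *
st()"
```

```text
t 2.92 along 30.9 across 1.0 up 7.7 F [ 0.86  0.42 -0.09] yawerr deg -0.01 tooly [ 0.002  0.002 -1.   ]
```

>>> servo_tool --pt "-1 2 0" --pt "-1 4 0" --pt "-1 5 0" --pt "-1 6 0" --pt "-1 6 0" --yaw '[0, 0, 0, 0, 0]'

```text
time_s: 3.33
tcp_pos: [506.2, 152.2, 129.6]
tool_rot: [[-0.986, 0.002, 0.165], [-0.165, 0.002, -0.986], [-0.002, -1.0, -0.001]]
contact_force: [0.6, 0.5, -1.0]
opening: 0.5
```

```bash
python3 -c "
from h import *
st()"
```

```text
t 3.33 along 30.9 across 2.0 up 1.6 F [ 0.56  0.46 -0.99] yawerr deg -0.01 tooly [ 0.002  0.002 -1.   ]
```

>>> servo_tool --pt "0 1 0" --pt "0 2 0" --pt "0 2 0" --yaw '[0, 0, 0]'

```text
time_s: 3.58
tcp_pos: [506.4, 152.2, 127.8]
tool_rot: [[-0.986, 0.002, 0.165], [-0.165, 0.002, -0.986], [-0.003, -1.0, -0.001]]
contact_force: [-0.9, -0.0, 2.2]
opening: 0.4
```

```bash
python3 -c "
from h import *
st()"
```

```text
t 3.58 along 30.9 across 2.2 up -0.2 F [-0.86 -0.02  2.16] yawerr deg -0.0 tooly [ 0.002  0.002 -1.   ]
```

>>> servo_tool --pt "0 1 0" --pt "0 1 0" --pt "0 1 0" --pt "0 1 0" --yaw '[0, 0, 0, 0]'

```text
time_s: 3.92
tcp_pos: [506.5, 152.2, 127.0]
tool_rot: [[-0.986, 0.003, 0.165], [-0.165, 0.002, -0.986], [-0.003, -1.0, -0.001]]
contact_force: [-1.0, -0.1, 4.0]
opening: 0.2
```

```bash
python3 -c "
from h import *
st()"
```

```text
t 3.92 along 30.9 across 2.2 up -1.0 F [-0.98 -0.1   3.95] yawerr deg -0.0 tooly [ 0.003  0.002 -1.   ]
```

Resting lightly at 4 N, 31 mm from the end. Now I'll slide along the edge (+z of the tool).

>>> servo_tool --pt "0 0 3" --pt "0 0 6" --pt "0 0 9" --pt "0 0 12" --pt "0 0 15" --yaw '[0, 0, 0, 0, 0]'

```text
time_s: 4.33
tcp_pos: [509.2, 137.1, 127.0]
tool_rot: [[-0.986, 0.003, 0.165], [-0.165, 0.002, -0.986], [-0.003, -1.0, -0.001]]
contact_force: [0.0, 1.7, 3.7]
opening: 0.6
```

```bash
python3 -c "
from h import *
st()"
```

```text
t 4.33 along 46.2 across 2.4 up -1.0 F [0.05 1.74 3.66] yawerr deg -0.01 tooly [ 0.003  0.002 -1.   ]
```

>>> servo_tool --pt "0 0 4" --pt "0 0 8" --pt "0 0 12" --pt "0 0 15" --pt "0 0 18" --yaw '[0, 0, 0, 0, 0]'

```text
time_s: 4.75
tcp_pos: [512.2, 118.9, 127.0]
tool_rot: [[-0.986, 0.003, 0.165], [-0.165, 0.002, -0.986], [-0.003, -1.0, -0.001]]
contact_force: [-1.0, 1.2, 2.5]
opening: 0.5
```

```bash
python3 -c "
from h import *
st()"
```

```text
t 4.75 along 64.6 across 2.4 up -1.0 F [-1.    1.24  2.47] yawerr deg -0.03 tooly [ 0.003  0.002 -1.   ]
```

>>> servo_tool --pt "0 0 3" --pt "0 0 6" --pt "0 0 9" --pt "0 0 12" --yaw '[0, 0, 0, 0]'

```text
time_s: 5.08
tcp_pos: [514.2, 106.9, 127.0]
tool_rot: [[-0.986, 0.003, 0.165], [-0.165, 0.002, -0.986], [-0.003, -1.0, -0.001]]
contact_force: [-0.5, 1.7, 2.9]
opening: 0.3
```

```bash
python3 -c "
from h import *
st()"
```

```text
t 5.08 along 76.9 across 2.3 up -1.0 F [-0.54  1.7   2.9 ] yawerr deg -0.03 tooly [ 0.003  0.002 -1.   ]
```

>>> servo_tool --pt "0 0 4" --pt "0 0 8" --pt "0 0 12" --pt "0 0 15" --yaw '[0, 0, 0, 0]'

```text
time_s: 5.42
tcp_pos: [516.4, 91.3, 126.6]
tool_rot: [[-0.986, 0.002, 0.164], [-0.164, 0.001, -0.986], [-0.002, -1.0, -0.001]]
contact_force: [0.2, -0.3, 0.6]
opening: 0.7
```

```bash
python3 -c "
from h import *
st()"
```

```text
t 5.42 along 92.6 across 2.0 up -1.4 F [ 0.21 -0.32  0.63] yawerr deg -0.04 tooly [ 0.002  0.001 -1.   ]
```

Contact was lost, so the tip is over the notch. I'll centre it and descend to the tongue.

>>> servo_tool --pt "0 0 3" --pt "0 2 3" --pt "0 4 3" --pt "0 6 3" --pt "0 8 3" --yaw '[0, 0, 0, 0, 0]'

```text
time_s: 5.83
tcp_pos: [516.8, 88.5, 118.2]
tool_rot: [[-0.986, 0.002, 0.165], [-0.165, 0.002, -0.986], [-0.002, -1.0, -0.001]]
contact_force: [-0.2, -0.4, -0.5]
opening: 0.2
```

```bash
python3 -c "
from h import *
st()"
```

```text
t 5.83 along 95.4 across 1.8 up -9.8 F [-0.21 -0.39 -0.45] yawerr deg -0.03 tooly [ 0.002  0.002 -1.   ]
```

>>> servo_tool --pt "0 1.5 0" --pt "0 3 0" --pt "0 4 0" --pt "0 4 0" --yaw '[0, 0, 0, 0]'

```text
time_s: 6.17
tcp_pos: [516.7, 88.6, 114.2]
tool_rot: [[-0.986, 0.002, 0.165], [-0.165, 0.001, -0.986], [-0.002, -1.0, -0.001]]
contact_force: [-1.1, -0.1, 2.6]
opening: 0.7
```

```bash
python3 -c "
from h import *
st()"
```

```text
t 6.17 along 95.3 across 1.8 up -13.8 F [-1.14 -0.09  2.64] yawerr deg -0.02 tooly [ 0.002  0.001 -1.   ]
```

>>> servo_tool --pt "0 1.5 0" --pt "0 2.5 0" --pt "0 3 0" --pt "0 3 0" --yaw '[0, 0, 0, 0]'

```text
time_s: 6.5
tcp_pos: [516.8, 88.6, 111.3]
tool_rot: [[-0.986, 0.002, 0.165], [-0.165, 0.001, -0.986], [-0.002, -1.0, -0.001]]
contact_force: [-1.1, -0.1, 4.1]
opening: 0.4
```

```bash
python3 -c "
from h import *
st()
cv2.imwrite('pics/w3.png',env.camera('wrist')[:,:,::-1])"
```

```text
t 6.50 along 95.3 across 1.9 up -16.7 F [-1.14 -0.12  4.09] yawerr deg -0.02 tooly [ 0.002  0.001 -1.   ]
```

View pics/w3.png

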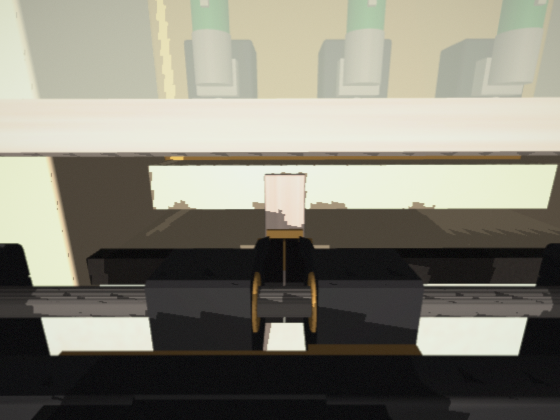

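The aluminium strip (rows 98–155) is much nearer than before and spans the image, so the shield is rising. I'll move clear up and to the front.

>>> servo_tool --pt "2 -20 0" --pt "25 -45 0" --pt "60 -60 0" --pt "95 -75 0" --pt "130 -90 0" --yaw '[0, 0, 0, 0, 0]'

```text
time_s: 6.97
tcp_pos: [387.0, 67.1, 200.9]
tool_rot: [[-0.986, 0.001, 0.165], [-0.165, 0.002, -0.986], [-0.001, -1.0, -0.002]]
contact_force: [1.3, -0.7, -0.3]
opening: 0.3
```

>>> servo_tool --pt "0 -20 20" --pt "0 -40 40" --pt "0 -40 40" --pt "0 -40 40" --pt "0 -40 40" --yaw '[0, 0, 0, 0, 0]'

```text
time_s: 7.38
tcp_pos: [393.2, 28.0, 239.9]
tool_rot: [[-0.986, 0.0, 0.164], [-0.164, 0.003, -0.986], [-0.001, -1.0, -0.002]]
contact_force: [-0.8, 0.3, 0.2]
opening: 0.7
```

>>> servo_tool --pt "0 0 0" --pt "0 0 0" --pt "0 0 0" --pt "0 0 0" --pt "0 0 0" --yaw '[0, 0, 0, 0, 0]'

```text
time_s: 7.8
tcp_pos: [393.1, 28.3, 239.5]
tool_rot: [[-0.986, -0.001, 0.165], [-0.165, 0.003, -0.986], [0.0, -1.0, -0.003]]
contact_force: [-0.6, 0.2, 0.3]
opening: 1.0
```

>>> servo_tool --pt "0 0 0" --pt "0 0 0" --pt "0 0 0" --pt "0 0 0" --pt "0 0 0" --yaw '[0, 0, 0, 0, 0]'

```text
time_s: 8.22
tcp_pos: [393.1, 28.2, 239.5]
tool_rot: [[-0.986, -0.001, 0.165], [-0.165, 0.003, -0.986], [0.0, -1.0, -0.003]]
contact_force: [-0.2, 0.2, 0.1]
opening: 0.5
```

>>> servo_tool --pt "0 0 0" --pt "0 0 0" --pt "0 0 0" --pt "0 0 0" --pt "0 0 0" --yaw '[0, 0, 0, 0, 0]'

```text
time_s: 8.63
tcp_pos: [393.1, 28.2, 239.6]
tool_rot: [[-0.986, -0.0, 0.165], [-0.165, 0.003, -0.986], [-0.0, -1.0, -0.003]]
contact_force: [-0.1, -0.1, 0.0]
opening: 0.1
```

```bash
python3 -c "
from h import *
st()
cv2.imwrite('pics/s4.png',env.camera('scene')[:,:,::-1])
cv2.imwrite('pics/t4.png',env.camera('top')[:,:,::-1])
cv2.imwrite('pics/w4.png',env.camera('wrist')[:,:,::-1])
st()"
```

```text
t 8.63 along 134.4 across -130.1 up 111.6 F [-0.08 -0.13  0.02] yawerr deg -0.02 tooly [-0.     0.003 -1.   ]
t 8.78 along 134.4 across -130.1 up 111.5 F [ 0.28 -0.56 -0.73] yawerr deg -0.02 tooly [-0.001  0.003 -1.   ]
```

View pics/s4.png

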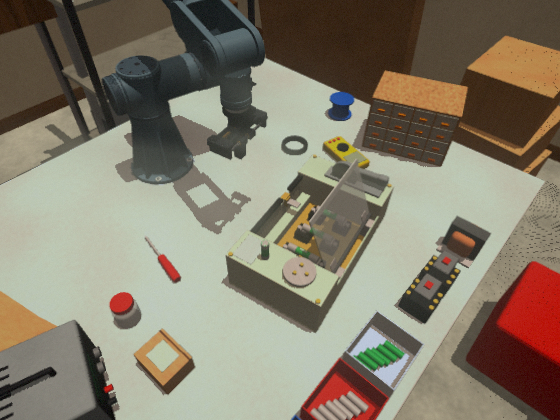

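View pics/t4.png

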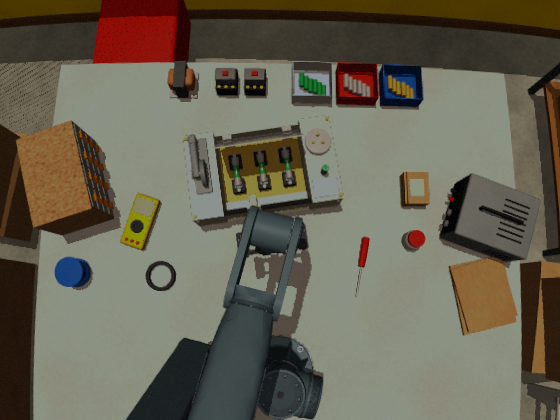

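View pics/w4.png

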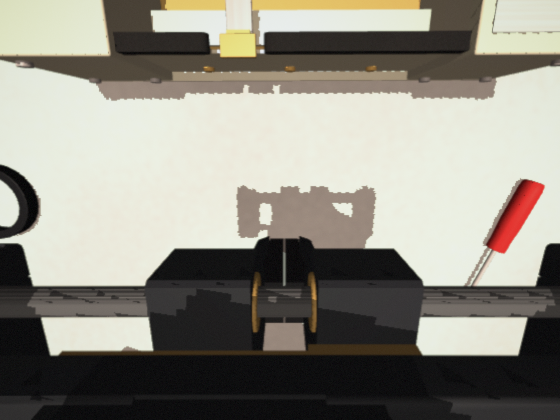

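The shield stands steeply open: in the scene view its front strip runs from about (352,163) to (307,228). The tongue is back up, and the handle and loose things look unmoved. I'll check the angle before handing in.

Run:
```python
from h import *
H=[]
for th in(.6,.8,1.0,1.1,1.2):
    r=45+193-0
    # hinge 238 mm behind trim line, height 98
    a=[S0+E_*al+N_*(2+238-193*np.cos(th))+np.array([0,0,-30+193*np.sin(th)]) for al in(6,274)]
    print(th,proj("scene",a).round().tolist())
a=cv2.imread('pics/s4.png')[140:280,270:400];cv2.imwrite('pics/s4z.png',cv2.resize(a,None,fx=4,fy=4,interpolation=cv2.INTER_CUBIC))
d=cv2.absdiff(cv2.imread('pics/s4.png'),cv2.imread('pics/scene0.png')).max(2)
for n,b in dict(driver=(140,230,185,285),jar=(105,285,145,330),carton=(130,325,195,395),meter=(320,133,372,165),tape=(278,133,310,157),dish=(280,255,320,290),fuse=(257,232,272,262)).items():print(n,d[b[1]:b[3],b[0]:b[2]].mean().round(1))
```

```text
0.6 [[325.0, 166.0], [276.0, 225.0]]
0.8 [[333.0, 161.0], [285.0, 222.0]]
1.0 [[344.0, 159.0], [296.0, 220.0]]
1.1 [[350.0, 158.0], [302.0, 220.0]]
1.2 [[356.0, 158.0], [309.0, 221.0]]
driver 5.5
jar 5.0
carton 5.0
meter 5.0
tape 3.8
dish 10.7
fuse 4.0
```

View pics/s4z.png

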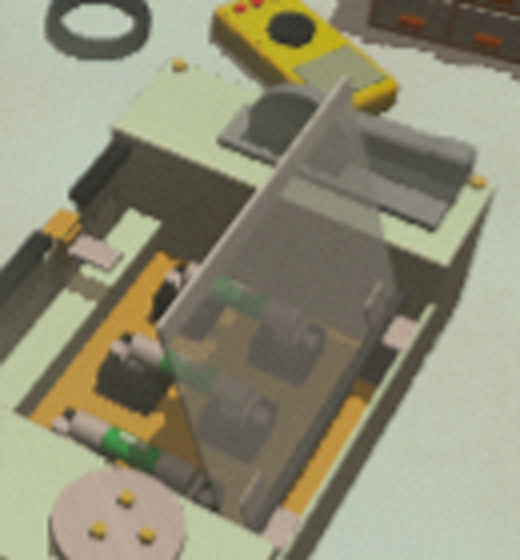

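```bash
python3 -c "
from h import *
st(); print(env.close_job())"
```

```text
t 8.78 along 134.4 across -130.1 up 111.5 F [ 0.28 -0.56 -0.73] yawerr deg -0.02 tooly [-0.001  0.003 -1.   ]
the job is handed in; nothing more can be done
None
```

The shield is open and the job is handed in at about 8.8 s; no verdict was reported.

**What I did:** I set the shut fingertips on the trim 31 mm from the switch-handle end at about 4 N. I slid them along at about 2.5–4 N, still in contact at 65 and 77 mm. The force dropped as the tips reached the notch, whose middle is about 95.5 mm from the end. There I pressed the tongue down about 5.7 mm at roughly 4 N, saw the shield rising in the wrist picture, and moved up and away to the front.

**Last checks:**
- **Shield:** its front strip matches an opening of about 1.2 rad in the scene picture.
- **Tongue:** it looks back up, judged by eye; I did not measure its height.
- **Handle and loose things:** the handle looks unmoved by eye. Before and after pictures barely differ around the loose things. The dish area differs a little more (10.7 grey levels against 4–5.5 for the others); it looks in the same place, so I put that down to changed shadow.
- **Gripper:** it is about 130 mm in front of the edge and 110 mm above it, with forces at noise level.

One disagreement: two views placed the trim's middle line 2–3 mm apart across the edge. I worked about 2 mm off the first estimate, and contact held throughout.

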